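# Press a sample tile flush in its jig with a cast spacer

### The arm

A 6-joint arm with a two-finger parallel gripper is mounted at the origin on the work surface. World frame = base frame: x ahead of the robot, y to its left, z up, the work surface at z = 0. Lengths are in m, angles in degrees, forces in N, time in s.
With the tool pointing down it reaches from about 0.275 to 1 m from the base axis. Payload 8.4 kg.
Tool frame: the origin (TCP) lies where the fingers leave the gripper's body, on its centre line; the fingertips stand 73 mm ahead of it and the grasp point (between the pads) lies grip_point_offset ahead of it (grip_point_offset is the distance from the TCP to the grasp point, in m); z points along the fingers, y is the direction in which the jaws open and shut (so a half turn about z gives the same grasp; the last joint's range is limited). The gripper opens to 85 mm and grips with 20 to 120 N. Pads are 22 mm wide; open, the fingers measure 114 mm over their backs; the gripper's body (76 mm by 85 mm) begins 54 mm behind the grasp point. The pads swing forward as they close: fully open they stand 13 mm farther back than shut.
Start: joints at [67.414, 20.225, 93.587, -0, 66.188, -0.138], TCP at [0.239, 0.578, 0.304] pointing down, gripper open.
Joint ranges: [-150.9, 150.9], [-52.94, 120.26], [3.33, 152.33], [-74.26, 254.26], [0, 154.13], [-172.89, 172.89]. Speed limits (degrees/s): [127.2, 127.2, 159.86, 180, 180, 180].

### API

Orientations are given as a 3x3 rotation matrix whose columns are the frame's x, y, z axes.
In Python, from station import get_obs, read_camera, get_calibration, finish_job, grip_point_offset gives the robot as it stands. The module is installed in compiled form; this text tells all that it offers.
- The arm moves only by the shell command python3 -m crank 'ROWS' [OPENING]. ROWS is JSON, a list of rows, each an object of numbers: "x", "y", "z": the shift along the tool's x, y, z in units of 50 mm (1.0 is 50 mm); "wx", "wy", "wz": the turn, a rotation vector about the tool's x, y, z in rad. A call has 1 to 5 rows; each row is the pose to reach, as a shift and turn from the pose commanded when the call began, along the tool's axes at that moment; what a row does not reach only later rows make up. A row lasts 1/10 s, in which the tool goes at most 50 mm and 8.59 degrees, less where a joint would pass 70% of its speed; a pose out of reach is approached as far as the arm can. A call with a gripper value outside its range is refused whole. OPENING is the gripper command: -1 is fully open, 1 is shut, values between are in proportion, set as the call begins (- or left out, the last holds). The fingers move at their own pace and stop on an object; the grip force is fixed at half the most. Time passes only in rows, so rows that repeat a pose let the fingers close. It gives the time, the measured TCP pose, the force and the opening at its end, in the units of the state.
- get_obs(): the state, without advancing time (a new reading comes with each control period).
- read_camera(name): name is "scene" or "top" or "wrist"; returns the picture (480x640x3 uint8, red, green, blue); there is no depth.
- get_calibration(name): a dict with "K" (3x3 intrinsics, pixels), "world_from_camera" (4x4, takes a point from camera to world coordinates); the wrist camera has in their place "tool_from_camera" (4x4, takes a point from camera to tool coordinates, whose origin is the TCP and whose axes are the flange's). Camera axes: x right, y down, z forward; pixel columns grow to the right and rows downward; lengths in m; the calibration is good to about 2 mm. A picture is of the moment at which its call begins: read the wrist's pose just before it. get_calibration takes no time and is no camera call.
- finish_job(): hands the job in, once; it reports no verdict.
The state is a dict: "clock": time; "joint_pos": joint angles; "qvel": joint speeds; "joint_torque": joint torques, N m; "position": TCP position; "tcp_rot": TCP orientation; "ft_force": force on the tool from outside, world axes, zero at the start; "ft_torque": the same for the moment, N m; "finger_gap": opening from 0.0 (shut) to 1.0 (fully open).
Only numpy, scipy, OpenCV 4.12 (cv2) and the standard library are available. Lean on these libraries where they do the work, as an engineer would, in place of code of your own. Each camera call takes 0.05 s, during which the arm holds its last target.

### The job

Lift the orange cast spacer out of its mould and lower it, foot down and lengthwise along the gap, down to the jig's plate in the one gap between the tile and an end rail that is already wide enough for it; do not shift the tile to make room. Then push the spacer sideways so that it slides the tile flush and square against the opposite end rail, with firm hand pressure but no ramming. Finish still holding the spacer and pressing it against the tile; leave the jug, beaker and jar where they are.

Things in the scene. Friction and masses are not known exactly. Their poses are not given: they have to be found in the camera images.
- spacer: orange cast resin spacer, about 90 g. Origin: centre of its underside, z up. Lower block (foot) 64 mm long (x) x 18 mm thick (y) x 24 mm tall; on it, centred, a grip rib 40 mm long (x) x 12 mm thick (y) x 30 mm tall, so 54 mm tall in all. Symmetric under a half turn about z. Starts standing in the mould cavity, foot 22 mm deep, all of the rib above the mould
- spacer_grip (a point): point in the middle of the spacer's grip rib, 45 mm above its underside (9 mm below its top); take the rib across its 12 mm thickness
- mould: dark steel open mould block, fixed, 100 mm (x) x 60 mm (y) x 30 mm tall, origin at the centre of its underside. Cavity open at the top, centred, 67 x 21 mm, 22 mm deep (its floor 8 mm above the origin); the spacer's length lies along the mould's x
- jig: aluminium jig, fixed on the bench. Origin: centre of its underside. Base plate 130 mm (x) x 190 mm (y), top face 10 mm above the origin. Two blue end rails run along x at both y ends: inner faces at y = +73 and -73 mm, outer faces at +91 and -91 mm, tops 24 mm above the origin. Low dark side ledges, 6 mm high above the plate, inner faces at x = +58 and -58 mm, link the rails
- tile: loose glazed tile, blue on terracotta, about 280 g, 100 mm (x) x 110 mm (y) x 12 mm thick; origin at the centre of its underside. Lies flat on the jig's plate between the rails, its axes roughly along the jig's, off centre in the jig's y: the gap at one y end is 23 to 31 mm wide, at the other 5 to 13 mm; together they make 36 mm. It slides on the plate with about 1 to 3 N. Flush against a rail, its origin is at y = +18 or -18 mm in the jig frame
- jug: red plastic mug with a handle, 90 mm across, 95 mm tall, loose, origin at the centre of its underside; bystander
- beaker: glass beaker, 70 mm across, 85 mm tall, loose, origin at the centre of its underside; bystander
- jar: amber jar with green cap, 60 mm across, 85 mm tall, loose, origin at the centre of its underside; bystander

How it is judged (in metres and radians):
On the way, in this order (a step that is already met when the one before it is completed fails the run):
1. the spacer is lifted clear of the mould in the gripper (z of spacer in the frame of mould above 0.035 m and contact force between spacer and the fingers above 2 N), for 0.1 s.
2. the spacer stands down in the wide gap, lengthwise along it, and the tile has been shifted less than 5 mm (z of spacer in the frame of jig below 0.018 m and x of spacer in the frame of jig between -0.025 and 0.025 m and (y of spacer in the frame of jig between 0.04 and 0.07 m or y of spacer in the frame of jig between -0.07 and -0.04 m) and angle between the x axis of spacer and the x axis of jig, either way round below 0.25 rad and distance of tile from where it was at the start of the episode below 0.005 m), for 0.1 s.
At the end, for the whole second after the job is handed in: Spacer upright (0.12 rad) in a gap, underside within 6 mm of the plate, middle within 25 mm of the jig's centreline; tile flat, within 1.8 mm of the opposite rail, square to 0.02 rad; gripper holds the spacer (over 4 N), spacer presses the tile with over 4 N; all at rest (z of spacer in the frame of jig below 0.016 m and x of spacer in the frame of jig between -0.025 and 0.025 m and ((y of spacer in the frame of jig between 0.04 and 0.07 m and y of tile in the frame of jig below -0.0162 m) or (y of spacer in the frame of jig between -0.07 and -0.04 m and y of tile in the frame of jig above 0.0162 m)) and angle between the x axis of tile and the x axis of jig, either way round below 0.02 rad and angle between tile's own z axis and vertical below 0.04 rad and angle between spacer's own z axis and vertical below 0.12 rad and z of tile in the frame of jig below 0.013 m and contact force between spacer and tile above 4 N and contact force between spacer and the fingers above 4 N and linear speed of each of tile, spacer below 0.02 m/s); the arm keeps its last pose, push and grip.
It fails at once if the spacer is rammed against the tile (over 80 N) (contact force between spacer and tile above 80 N).
It fails at once if a bystander (jug, beaker, jar) is moved by more than 20 mm (distance of any of jug, beaker, jar from where it was at the start of the episode above 0.02 m).
It also fails if it takes over 45 s, if anything falls off the work surface, if the arm or the gripper's body presses on something with over 40 N, if the wrist force passes 120 N, or if a joint passes its speed limit or range.

## Working session

There is one attempt and no reset: what is moved stays moved. The work goes in short steps, Python scripts to look and compute and a shell command to move; the robot and the scene stay as the last step left them, time stands still between calls to the robot, and variables do not carry over. Pictures are saved under pics/ and viewed, and the job is handed in when it is done.

```bash
mkdir -p pics; python3 - <<'E'
from station import *
import cv2
print(get_obs()); print(grip_point_offset)
for n in ["scene","top","wrist"]:
    print(n,get_calibration(n))
    cv2.imwrite(f"pics/{n}0.png",read_camera(n)[:,:,::-1])
E
```

```text
{'clock': 0.0, 'joint_pos': array([ 6.74153520e+01,  2.02633282e+01,  9.36285315e+01, -3.62909940e-04,
        6.61889192e+01, -1.36994529e-01]), 'qvel': array([-0.06803212, -0.02227856, -0.0562427 , -0.01433716,  0.01457609,
        0.01155129]), 'joint_torque': array([-3.91617621e-03, -6.05250835e+01, -3.42054391e+01, -2.89136506e-04,
        9.45301610e-03, -1.95137687e-06]), 'position': array([0.23850176, 0.57729835, 0.30315651]), 'tcp_rot': array([[-9.24229752e-01,  3.81836454e-01, -5.36102221e-04],
       [ 3.81836830e-01,  9.24228833e-01, -1.30396498e-03],
       [-2.42023542e-06, -1.40986681e-03, -9.99999006e-01]]), 'ft_force': array([ 0.2189094 , -0.93299709, -0.43718559]), 'ft_torque': array([ 0.01814646,  0.04217675, -0.02503393]), 'finger_gap': 0.998145369648709}
0.0539
scene {'K': array([[468.57275031,   0.        , 324.43653116],
       [  0.        , 468.57275031, 245.42653744],
       [  0.        ,   0.        ,   1.        ]]), 'world_from_camera': array([[-0.79546732,  0.33204473, -0.50693002,  1.13193691],
       [ 0.60587792,  0.41922944, -0.67613506,  0.72018183
[... 387 characters left out ...]
951457,  0.02823378, -0.01317123,  0.0083938 ],
       [ 0.00978688, -0.11682029, -0.99310485,  1.46022218],
       [ 0.        ,  0.        ,  0.        ,  1.        ]])}
wrist {'K': array([[405.38053506,   0.        , 314.11895559],
       [  0.        , 405.38053506, 244.24310464],
       [  0.        ,   0.        ,   1.        ]]), 'tool_from_camera': array([[-9.36197324e-04, -9.60704728e-01, -2.77570799e-01,
         7.09510410e-02],
       [ 9.99999543e-01, -8.44922001e-04, -4.48448953e-04,
        -2.52181511e-04],
       [ 1.96301355e-04, -2.77571092e-01,  9.60705080e-01,
        -6.85885153e-02],
       [ 0.00000000e+00,  0.00000000e+00,  0.00000000e+00,
         1.00000000e+00]])}
```

View pics/top0.png

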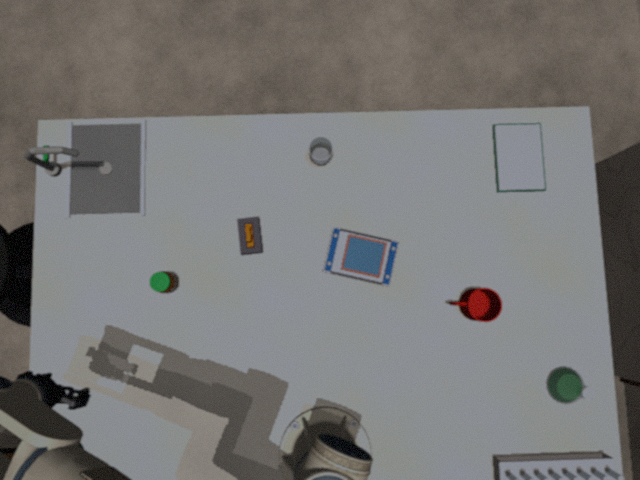

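View pics/scene0.png

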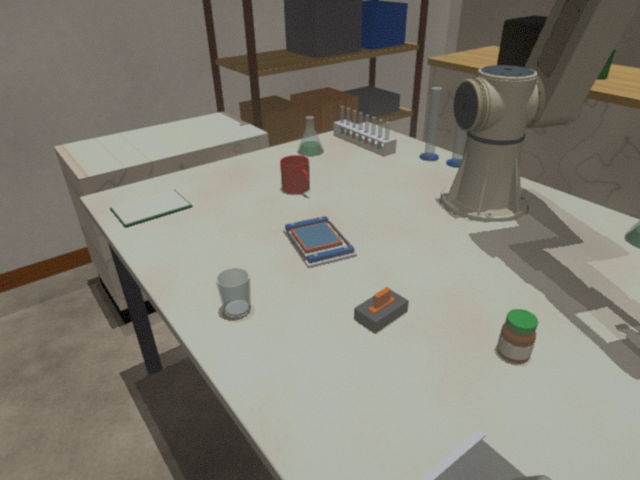

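View pics/wrist0.png

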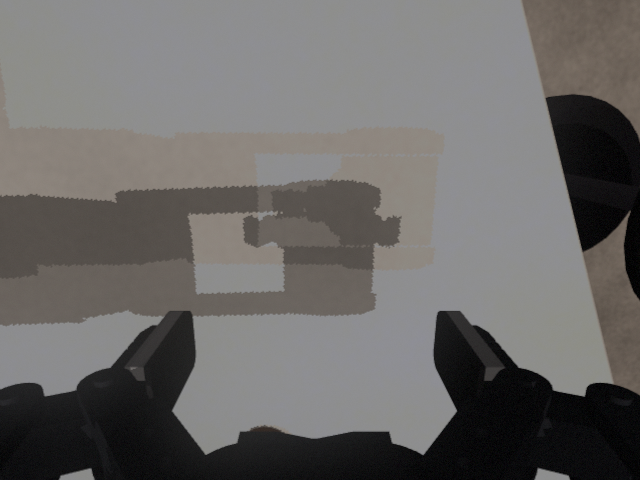

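The top view shows the mould at about (250,236), the jig at about (361,257), the jar at (162,282), the beaker at (320,151) and the mug at (480,304). Next I'll get coarse positions.

```bash
cat > h.py <<'E'
import numpy as np, cv2
from station import *
def cam(name,obs=None):
    c=get_calibration(name)
    if name=="wrist":
        T=np.eye(4);T[:3,:3]=obs["tcp_rot"];T[:3,3]=obs["position"]
        return c["K"],T@c["tool_from_camera"]
    return c["K"],c["world_from_camera"]
def ray(K,T,px,z):
    px=np.atleast_2d(px).astype(float)
    d=np.c_[(px[:,0]-K[0,2])/K[0,0],(px[:,1]-K[1,2])/K[1,1],np.ones(len(px))]@T[:3,:3].T
    return (T[:3,3]+d*((z-T[2,3])/d[:,2])[:,None])[:,:2]
def masks(img):
    h=cv2.cvtColor(img,cv2.COLOR_RGB2HSV)
    return {"orange":cv2.inRange(h,(7,150,60),(22,255,255)),"blue":cv2.inRange(h,(95,90,40),(125,255,255)),
     "dark":cv2.inRange(h,(0,0,0),(180,80,95))}
def snap(name,fn):
    o=get_obs();im=read_camera(name);cv2.imwrite("pics/"+fn,im[:,:,::-1]);return o,im
E
python3 - <<'E'
from h import *
im=cv2.imread("pics/top0.png")[:,:,::-1].copy()
K,T=cam("top")
m=masks(im)
def show(k,z,roi):
    mm=np.zeros_like(m[k]);x0,y0,x1,y1=roi;mm[y0:y1,x0:x1]=m[k][y0:y1,x0:x1]
    for c in cv2.findContours(mm,0,2)[0]:
        if cv2.contourArea(c)<25: continue
        r=cv2.minAreaRect(c);b=cv2.boxPoints(r);w=ray(K,T,b,z)
        print(k,cv2.contourArea(c),"ctr",w.mean(0).round(4),"sides",np.linalg.norm(w[1]-w[0]).round(4),np.linalg.norm(w[2]-w[1]).round(4),"ang",np.degrees(np.arctan2(*(w[1]-w[0])[::-1])).round(1),np.degrees(np.arctan2(*(w[2]-w[1])[::-1])).round(1))
show("orange",.045,(220,200,280,270)); show("dark",.03,(220,200,280,270)); show("blue",.024,(310,210,410,300))
print(ray(K,T,[[162,282],[320,151],[480,304]],.08))
E
```

```text
orange 135.0 ctr [0.5933 0.1908] sides 0.0192 0.0622 ang -86.4 -175.7
dark 737.5 ctr [0.5936 0.1903] sides 0.0609 0.1004 ang -84.8 -174.3
blue 146.0 ctr [ 0.4986 -0.19  ] sides 0.0954 0.0166 ang -14.6 -103.8
blue 961.0 ctr [ 0.5302 -0.1217] sides 0.084 0.0936 ang -14.5 -104.3
blue 112.0 ctr [ 0.5506 -0.0346] sides 0.0716 0.0152 ang -14.5 -104.5
[[ 0.471015    0.416074  ]
 [ 0.81302578 -0.00900006]
 [ 0.38891441 -0.41758769]]
```

Coarse world positions: the spacer is at about (0.593, 0.191), with its length at about +5°. The jig is at about (0.525, -0.112), and its wide gap is on the +y side. I'll move over the mould and look with the wrist camera.

```bash
python3 -m crank '[{"x":-0.8,"y":-0.37},{"x":-1.6,"y":-0.74},{"x":-2.4,"y":-1.11},{"x":-3.2,"y":-1.48},{"x":-4.0,"y":-1.85}]'; python3 -m crank '[{"x":-0.8,"y":-0.37},{"x":-1.6,"y":-0.74},{"x":-2.4,"y":-1.11},{"x":-3.2,"y":-1.48},{"x":-4.0,"y":-1.85}]'; python3 -m crank '[{"x":-0.8,"y":-0.37,"wz":-0.12},{"x":-1.5,"y":-0.73,"wz":-0.24},{"x":-1.5,"y":-0.73,"wz":-0.36},{"x":-1.5,"y":-0.73,"wz":-0.48},{"x":-1.5,"y":-0.73,"wz":-0.48}]'
python3 - <<'E'
from h import *
o,im=snap("wrist","w1.png");np.savez("w1",p=o["position"],R=o["tcp_rot"]);print(o["position"],o["tcp_rot"],o["clock"],o["qvel"].round(2))
E
```

```text
[0.23854172 0.57738053 0.30332557] [[-9.24220587e-01  3.81858782e-01 -4.20654775e-04]
 [ 3.81859012e-01  9.24220103e-01 -9.46936849e-04]
 [ 2.71814481e-05 -1.03580935e-03 -9.99999463e-01]] 0.15 [-0.01 -0.16 -0.2   0.17  0.1   0.01]$[0]: bad value
$[0]: bad value
$[0]: bad value
```

View pics/w1.png

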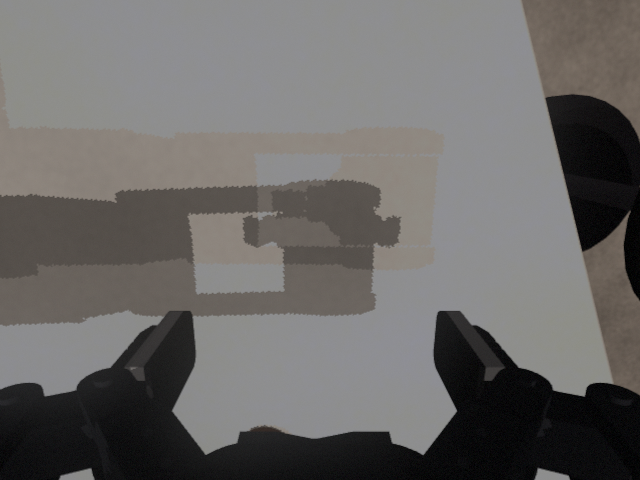

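The move was refused with "bad value" on row 0, and the picture is unchanged. A row may need all six keys, so I'll test with a single row.

```bash
python3 -m crank '[{"x":-0.8,"y":-0.37,"z":0,"wx":0,"wy":0,"wz":0}]'
```

```text
clock: 0.3
position: [0.2667, 0.5475, 0.3036]
tcp_rot: [[-0.926, 0.379, -0.001], [0.379, 0.926, 0.002], [0.001, 0.001, -1.0]]
ft_force: [1.1, 0.0, 0.0]
finger_gap: 0.999
```

That works, so all six keys are needed. I'll continue.

```bash
python3 -m crank '[{"x":-0.8,"y":-0.37,"z":0,"wx":0,"wy":0,"wz":0},{"x":-1.6,"y":-0.74,"z":0,"wx":0,"wy":0,"wz":0},{"x":-2.4,"y":-1.11,"z":0,"wx":0,"wy":0,"wz":0},{"x":-3.2,"y":-1.48,"z":0,"wx":0,"wy":0,"wz":0},{"x":-4.0,"y":-1.85,"z":0,"wx":0,"wy":0,"wz":0}]' | head -2;  python3 -m crank '[{"x":-0.8,"y":-0.37,"z":0,"wx":0,"wy":0,"wz":0},{"x":-1.6,"y":-0.74,"z":0,"wx":0,"wy":0,"wz":-0.12},{"x":-2.4,"y":-1.11,"z":0,"wx":0,"wy":0,"wz":-0.24},{"x":-3.2,"y":-1.48,"z":0,"wx":0,"wy":0,"wz":-0.36},{"x":-4.0,"y":-1.85,"z":0,"wx":0,"wy":0,"wz":-0.48}]' 
python3 - <<'E'
from h import *
o=get_obs();d=np.array([.593,.191,.30])-o["position"];print(o["tcp_rot"].T@d/.05)
E
```

```text
clock: 0.8
position: [0.419, 0.3819, 0.3039]
clock: 1.3
position: [0.5686, 0.22, 0.3038]
tcp_rot: [[-0.996, -0.093, -0.0], [-0.093, 0.996, 0.0], [0.0, 0.0, -1.0]]
ft_force: [0.1, 0.6, 0.2]
finger_gap: 0.997
[-0.43244255 -0.62232252  0.07649763]
```

```bash
python3 -m crank '[{"x":-0.2,"y":-0.3,"z":0,"wx":0,"wy":0,"wz":0},{"x":-0.4,"y":-0.6,"z":0,"wx":0,"wy":0,"wz":0},{"x":-0.4,"y":-0.6,"z":0,"wx":0,"wy":0,"wz":0},{"x":-0.4,"y":-0.6,"z":0,"wx":0,"wy":0,"wz":0}]' 
python3 - <<'E'
from h import *
o,im=snap("wrist","w2.png");np.savez("w2",p=o["position"],R=o["tcp_rot"]);print(o["position"],o["clock"],o["qvel"].round(2))
E
```

```text
clock: 1.7
position: [0.5897, 0.1939, 0.3037]
tcp_rot: [[-0.996, -0.087, -0.001], [-0.087, 0.996, 0.0], [0.001, 0.0, -1.0]]
ft_force: [-0.5, 0.4, 0.3]
finger_gap: 0.999
[0.58967078 0.19389875 0.30368126] 1.7 [ 0.89 -0.39  0.28 -0.03  0.05 -0.29]
```

View pics/w2.png

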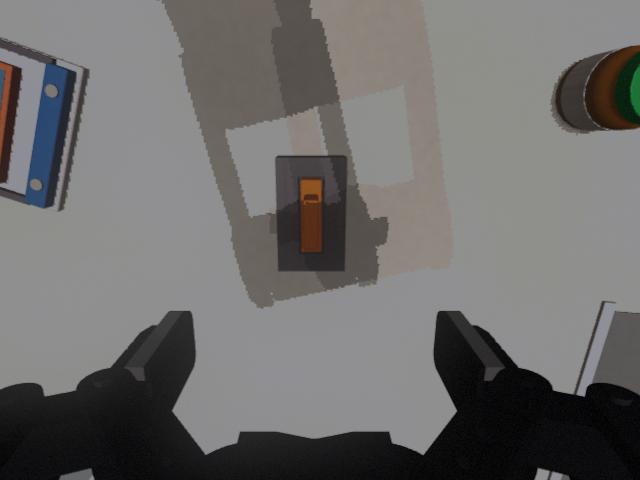

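The mould's top runs from (277,156) to (346,270), nearly aligned with the tool. The spacer is at (312,215), and part of the jig is at the left.

```bash
python3 - <<'E'
from h import *
im=cv2.imread("pics/w2.png")[:,:,::-1].copy();d=np.load("w2.npz")
K,T=cam("wrist",{"tcp_rot":d["R"],"position":d["p"]})
m=masks(im)
h=cv2.cvtColor(im,cv2.COLOR_RGB2HSV)
roi=np.zeros(im.shape[:2],np.uint8);roi[140:290,255:370]=255
def rect(mm,z,name):
    c=max(cv2.findContours(mm&roi,0,1)[0],key=cv2.contourArea)
    b=cv2.boxPoints(cv2.minAreaRect(c));w=ray(K,T,b,z);s=[w[1]-w[0],w[2]-w[1]]
    print(name,b.round(1).tolist(),"ctr",w.mean(0).round(4),[np.linalg.norm(v).round(4) for v in s],[np.degrees(np.arctan2(v[1],v[0])).round(2) for v in s])
rect(m["orange"],.03,"orange@.03");rect(m["orange"],.054,"orange@.054")
dark=cv2.inRange(h,(0,0,0),(180,255,85))|m["orange"]
dark=cv2.morphologyEx(dark,cv2.MORPH_OPEN,np.ones((25,25),np.uint8))
rect(dark,.03,"mould")
cv2.imwrite("pics/w2z.png",cv2.resize(im[140:290,255:370,::-1],None,fx=4,fy=4,interpolation=0))
E
```

```text
orange@.03 [[300.0, 179.0], [321.0, 179.0], [321.0, 251.0], [300.0, 251.0]] ctr [0.5922 0.191 ] [np.float64(0.0176), np.float64(0.0632)] [np.float64(94.93), np.float64(5.2)]
orange@.054 [[300.0, 179.0], [321.0, 179.0], [321.0, 251.0], [300.0, 251.0]] ctr [0.587  0.1907] [np.float64(0.0164), np.float64(0.0588)] [np.float64(94.93), np.float64(5.2)]
mould [[277.0, 156.0], [346.0, 156.0], [346.0, 271.0], [277.0, 271.0]] ctr [0.592  0.1918] [np.float64(0.0571), np.float64(0.1009)] [np.float64(94.93), np.float64(6.18)]
```

View pics/w2z.png

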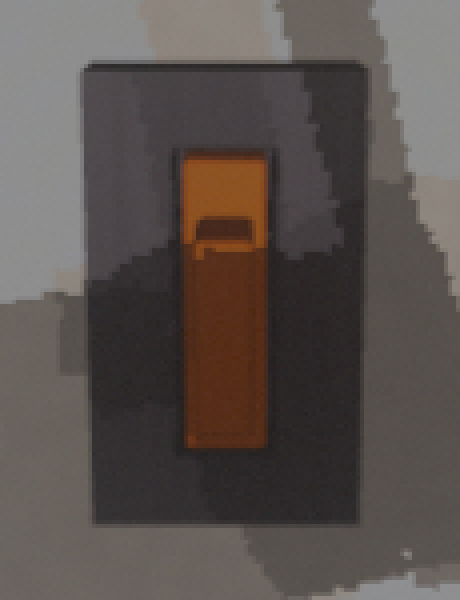

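```bash
cat > go.py <<'E'
import sys; from h import *
t=np.array([float(v) for v in sys.argv[1:4]]);o=get_obs();R=o["tcp_rot"]
print("rows xyz",(R.T@(t-o["position"])/.05).round(3),"yaw of tool y",np.degrees(np.arctan2(R[1,1],R[0,1])).round(2),"clk",o["clock"])
E
python3 go.py .5918 .191 .115
```

```text
rows xyz [-0.044 -0.069  3.775] yaw of tool y 95.04 clk 1.75
```

```bash
python3 -m crank '[{"x":0,"y":0,"z":0.6,"wx":0,"wy":0,"wz":0},{"x":0,"y":0,"z":1.2,"wx":0,"wy":0,"wz":0},{"x":0,"y":0,"z":1.8,"wx":0,"wy":0,"wz":0},{"x":0,"y":0,"z":2.0,"wx":0,"wy":0,"wz":0},{"x":0,"y":0,"z":2.0,"wx":0,"wy":0,"wz":0}]'; python3 - <<'E'
from h import *
o,im=snap("wrist","w3.png");np.savez("w3",p=o["position"],R=o["tcp_rot"]);print(o["position"],o["clock"],o["qvel"].round(2))
E
python3 go.py .5918 .191 .109
```

```text
clock: 2.25
position: [0.5889, 0.1941, 0.2027]
tcp_rot: [[-0.996, -0.089, -0.003], [-0.089, 0.996, -0.001], [0.003, -0.001, -1.0]]
ft_force: [-0.2, 0.4, -0.0]
finger_gap: 0.999
[0.58894759 0.19407732 0.20271479] 2.25 [-0.47 -2.   -2.27 -0.14  1.32 -0.21]
rows xyz [-0.033 -0.067  1.903] yaw of tool y 95.1 clk 2.3
```

View pics/w3.png

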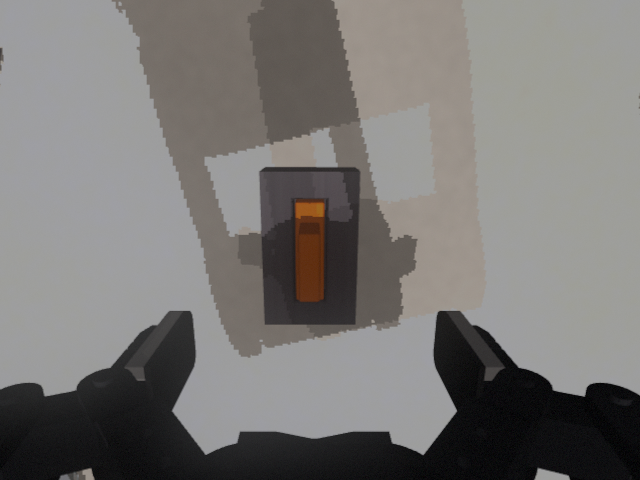

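The spacer is at (310,250). I'll re-measure it here before the final descent.

```bash
python3 - <<'E'
from h import *
im=cv2.imread("pics/w3.png")[:,:,::-1].copy();d=np.load("w3.npz")
K,T=cam("wrist",{"tcp_rot":d["R"],"position":d["p"]})
m=masks(im)["orange"];m[:190]=0;m[310:]=0;m[:,:280]=0;m[:,340:]=0
ys,xs=np.where(m>0);print(xs.min(),xs.max(),ys.min(),ys.max())
for r in range(198,306,8):
    x=np.where(m[r])[0]; 
    if len(x): print(r,x.min(),x.max(),ray(K,T,[[x.min()-.5,r],[x.max()+.5,r]],.032).round(4).tolist())
b=[[xs.min()-.5,ys.min()-.5],[xs.max()+.5,ys.max()+.5]];print(ray(K,T,b,.032),ray(K,T,b,.032).mean(0))
cv2.imwrite("pics/w3z.png",cv2.resize(im[190:310,270:350,::-1],None,fx=5,fy=5,interpolation=0))
E
```

```text
295 324 199 301
206 295 323 [[0.5639, 0.1799], [0.5624, 0.1972]]
214 295 324 [[0.5688, 0.1802], [0.5672, 0.1982]]
222 296 323 [[0.5736, 0.1812], [0.5721, 0.1981]]
230 296 323 [[0.5786, 0.1816], [0.5771, 0.1986]]
238 296 323 [[0.5836, 0.182], [0.5821, 0.199]]
246 296 323 [[0.5887, 0.1823], [0.5872, 0.1995]]
254 296 323 [[0.5939, 0.1827], [0.5923, 0.2]]
262 296 323 [[0.5991, 0.1831], [0.5975, 0.2005]]
270 296 323 [[0.6043, 0.1835], [0.6028, 0.201]]
278 296 323 [[0.6096, 0.1839], [0.6081, 0.2015]]
286 296 323 [[0.615, 0.1843], [0.6135, 0.202]]
294 296 323 [[0.6205, 0.1847], [0.6189, 0.2025]]
[[0.55940601 0.17953216]
 [0.62398207 0.20363708]] [0.59169404 0.19158462]
```

View pics/w3z.png

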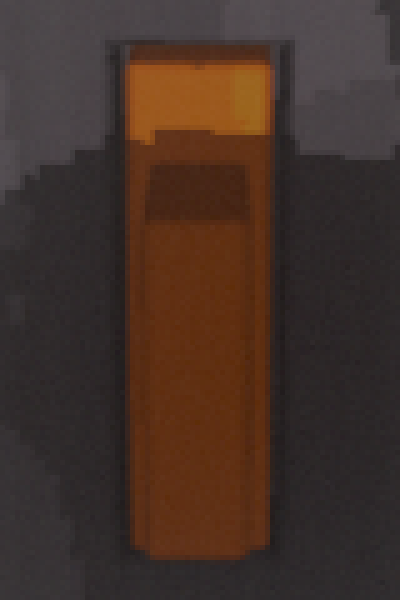

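```bash
python3 -m crank '[{"x":-0.02,"y":-0.06,"z":0.5,"wx":0,"wy":0,"wz":0},{"x":-0.03,"y":-0.06,"z":1.0,"wx":0,"wy":0,"wz":0},{"x":-0.03,"y":-0.06,"z":1.4,"wx":0,"wy":0,"wz":0},{"x":-0.03,"y":-0.06,"z":1.65,"wx":0,"wy":0,"wz":0},{"x":-0.03,"y":-0.06,"z":1.65,"wx":0,"wy":0,"wz":0}]';python3 go.py .5917 .191 .109
```

```text
clock: 2.8
position: [0.5917, 0.1907, 0.1211]
tcp_rot: [[-0.996, -0.088, -0.001], [-0.088, 0.996, -0.0], [0.001, -0.0, -1.0]]
ft_force: [0.3, 0.2, 0.2]
finger_gap: 1.0
rows xyz [0.    0.005 0.242] yaw of tool y 95.06 clk 2.8
```

```bash
python3 -m crank '[{"x":0,"y":0,"z":0.12,"wx":0,"wy":0,"wz":0},{"x":0,"y":0,"z":0.24,"wx":0,"wy":0,"wz":0},{"x":0,"y":0,"z":0.24,"wx":0,"wy":0,"wz":0}]';python3 -m crank '[{"x":0,"y":0,"z":0,"wx":0,"wy":0,"wz":0},{"x":0,"y":0,"z":0,"wx":0,"wy":0,"wz":0},{"x":0,"y":0,"z":0,"wx":0,"wy":0,"wz":0},{"x":0,"y":0,"z":0,"wx":0,"wy":0,"wz":0},{"x":0,"y":0,"z":0,"wx":0,"wy":0,"wz":0}]' 1;python3 -m crank '[{"x":0,"y":0,"z":0,"wx":0,"wy":0,"wz":0},{"x":0,"y":0,"z":0,"wx":0,"wy":0,"wz":0},{"x":0,"y":0,"z":0,"wx":0,"wy":0,"wz":0},{"x":0,"y":0,"z":0,"wx":0,"wy":0,"wz":0}]' 1
```

```text
clock: 3.1
position: [0.5919, 0.1906, 0.1093]
tcp_rot: [[-0.996, -0.088, -0.0], [-0.088, 0.996, -0.0], [0.0, -0.0, -1.0]]
ft_force: [-0.2, -0.4, -1.5]
finger_gap: 1.0
clock: 3.6
position: [0.592, 0.1906, 0.1095]
tcp_rot: [[-0.996, -0.088, 0.0], [-0.088, 0.996, 0.0], [-0.0, 0.0, -1.0]]
ft_force: [0.4, 0.7, 0.7]
finger_gap: 0.147
clock: 4.0
position: [0.592, 0.1906, 0.1095]
tcp_rot: [[-0.996, -0.088, 0.0], [-0.088, 0.996, 0.0], [-0.0, -0.0, -1.0]]
ft_force: [-0.8, 0.6, 2.5]
finger_gap: 0.126
```

The opening reads 0.126, about 10.7 mm on the 12 mm rib, so the spacer is gripped. Lifting now.

```bash
python3 -m crank '[{"x":0,"y":0,"z":-0.3,"wx":0,"wy":0,"wz":0},{"x":0,"y":0,"z":-0.8,"wx":0,"wy":0,"wz":0},{"x":0,"y":0,"z":-1.5,"wx":0,"wy":0,"wz":0},{"x":0,"y":0,"z":-2.3,"wx":0,"wy":0,"wz":0},{"x":0,"y":0,"z":-3.0,"wx":0,"wy":0,"wz":0}]'; python3 -m crank '[{"x":0,"y":0,"z":-0.4,"wx":0,"wy":0,"wz":0},{"x":0,"y":0,"z":-0.4,"wx":0,"wy":0,"wz":0},{"x":0,"y":0,"z":-0.4,"wx":0,"wy":0,"wz":0}]'; python3 - <<'E'
from h import *
o,im=snap("wrist","w4.png");np.savez("w4",p=o["position"],R=o["tcp_rot"]);print(o["position"],o["clock"],o["qvel"].round(2))
E
python3 go.py .544 -.056 .28
```

```text
clock: 4.5
position: [0.5919, 0.1905, 0.2622]
tcp_rot: [[-0.996, -0.088, 0.001], [-0.088, 0.996, 0.0], [-0.001, 0.0, -1.0]]
ft_force: [0.3, 0.4, -0.3]
finger_gap: 0.127
clock: 4.8
position: [0.5917, 0.1905, 0.2798]
tcp_rot: [[-0.996, -0.088, 0.001], [-0.088, 0.996, 0.0], [-0.001, 0.0, -1.0]]
ft_force: [-0.4, 0.2, -0.5]
finger_gap: 0.124
[0.59172581 0.19048825 0.2798224 ] 4.8 [-0.02  1.69  1.35 -0.01 -0.29 -0.03]
rows xyz [ 1.376 -4.825 -0.022] yaw of tool y 95.06 clk 4.85
```

View pics/w4.png

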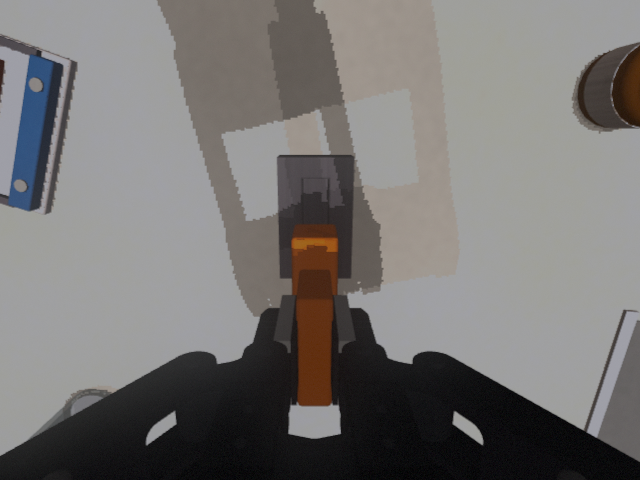

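The spacer hangs straight and clear of the mould. I'll go over the jig, turning to its rails, and look.

```bash
python3 -m crank '[{"x":0.15,"y":-0.8,"z":0,"wx":0,"wy":0,"wz":0},{"x":0.3,"y":-1.6,"z":0,"wx":0,"wy":0,"wz":0.1},{"x":0.45,"y":-2.4,"z":0,"wx":0,"wy":0,"wz":0.2},{"x":0.6,"y":-3.2,"z":0,"wx":0,"wy":0,"wz":0.3},{"x":0.75,"y":-4.0,"z":0,"wx":0,"wy":0,"wz":0.4}]';python3 go.py .563 -.124 .28
```

```text
clock: 5.35
position: [0.571, -0.0134, 0.2777]
tcp_rot: [[-0.951, 0.31, -0.003], [0.31, 0.951, 0.0], [0.003, -0.001, -1.0]]
ft_force: [1.2, 0.6, -1.3]
finger_gap: 0.129
rows xyz [-0.534 -2.152 -0.046] yaw of tool y 71.92 clk 5.35
```

```bash
python3 -m crank '[{"x":-0.15,"y":-0.7,"z":0,"wx":0,"wy":0,"wz":0},{"x":-0.35,"y":-1.4,"z":0,"wx":0,"wy":0,"wz":0},{"x":-0.5,"y":-1.9,"z":0,"wx":0,"wy":0,"wz":0},{"x":-0.5,"y":-1.9,"z":0,"wx":0,"wy":0,"wz":0},{"x":-0.5,"y":-1.9,"z":0,"wx":0,"wy":0,"wz":0}]'; python3 - <<'E'
from h import *
o,im=snap("wrist","w5.png");np.savez("w5",p=o["position"],R=o["tcp_rot"]);print(o["position"],o["clock"],o["qvel"].round(2))
E
```

```text
clock: 5.85
position: [0.5661, -0.1102, 0.278]
tcp_rot: [[-0.951, 0.308, -0.003], [0.308, 0.951, 0.001], [0.003, -0.0, -1.0]]
ft_force: [-0.1, 0.2, -0.3]
finger_gap: 0.127
[ 0.56612589 -0.11021919  0.27795643] 5.85 [ 1.45 -0.38 -0.05  0.26  0.12  0.2 ]
```

View pics/w5.png

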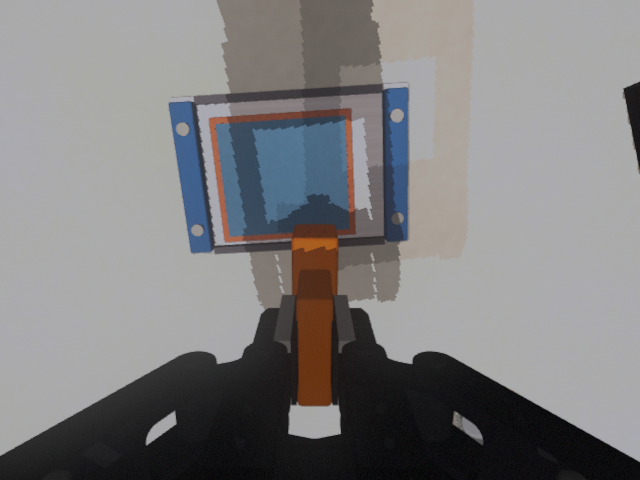

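The jig's rails run at about (190,175) on the left and (397,160) on the right. The terracotta-edged tile spans (210..355, 110..240), and the wide gap is on the right, which is world +y. Next I'll measure the edges.

```bash
cat > jig.py <<'E'
import sys
from h import *
n=sys.argv[1]
im=cv2.imread(f"pics/{n}.png")[:,:,::-1].copy();d=np.load(n+".npz")
K,T=cam("wrist",{"tcp_rot":d["R"],"position":d["p"]})
h=cv2.cvtColor(im,cv2.COLOR_RGB2HSV)
rail=cv2.inRange(h,(105,165,50),(120,255,255)); 
terr=cv2.inRange(h,(0,110,60),(16,255,255))
if len(sys.argv)>2:
    for p in eval(sys.argv[2]): print(p,h[p[1],p[0]])
r0,r1=eval(sys.argv[3]) if len(sys.argv)>3 else (125,225)
def edge(mask,cols,side,z,name):
    pts=[]
    for r in range(r0,r1):
        x=np.where(mask[r,cols[0]:cols[1]])[0]
        if len(x)>2: pts.append([cols[0]+(x.min()-.5 if side=="L" else x.max()+.5),r])
    w=ray(K,T,np.array(pts),z)
    vx,vy,x0,y0=cv2.fitLine(w.astype(np.float32),cv2.DIST_HUBER,0,.001,.001).ravel()
    if vx<0: vx,vy=-vx,-vy
    print(name,len(pts),"pt",round(x0,4),round(y0,4),"ang",np.degrees(np.arctan2(vy,vx)).round(2))
    return np.array([x0,y0]),np.arctan2(vy,vx)
E
cat > m5.py <<'E'
from jig import *
LI=edge(rail,(165,213),"R",.024,"left inner"); LO=edge(rail,(165,213),"L",.024,"left outer")
RI=edge(rail,(375,412),"L",.024,"right inner");RO=edge(rail,(375,412),"R",.024,"right outer")
TL=edge(terr,(200,260),"L",.022,"tile left"); TR=edge(terr,(300,370),"R",.022,"tile right")
a=np.mean([LI[1],LO[1],RI[1],RO[1]]);n=np.array([-np.sin(a),np.cos(a)])
print("jig ang",np.degrees(a));
for k,v in dict(LO=LO,LI=LI,TL=TL,TR=TR,RI=RI,RO=RO).items(): print(k,(v[0]@n).round(4))
E
python3 m5.py w5 "[(185,175),(397,160),(200,175),(300,180),(353,180),(190,200)]"
```

```text
(185, 175) [107 139 141]
(397, 160) [107 146 143]
(200, 175) [108 134 120]
(300, 180) [104 108 142]
(353, 180) [  3  66 140]
(190, 200) [108 135 140]Traceback (most recent call last):
  File "m5.py", line 2, in <module>
    LI=edge(rail,(165,213),"R",.024,"left inner"); LO=edge(rail,(165,213),"L",.024,"left outer")
  File "jig.py", line 17, in edge
    w=ray(K,T,np.array(pts),z)
  File "h.py", line 11, in ray
    d=np.c_[(px[:,0]-K[0,2])/K[0,0],(px[:,1]-K[1,2])/K[1,1],np.ones(len(px))]@T[:3,:3].T
             ~~^^^^^
IndexError: index 0 is out of bounds for axis 1 with size 0
```

```bash
sed -i 's/(105,165,50)/(100,100,50)/; s/(0,110,60)/(0,80,60)/' jig.py; sed -i 's/^def edge/terr|=cv2.inRange(h,(165,80,60),(180,255,255))\ndef edge/' jig.py
sed -i 's/LI=edge(rail,(165,213)/LI=edge(rail,(165,209)/' m5.py
python3 m5.py w5; python3 - <<'E'
import cv2
im=cv2.imread("pics/w5.png");cv2.imwrite("pics/w5z.png",cv2.resize(im[75:265,160:420],None,fx=3,fy=3,interpolation=0))
E
```

```text
left inner 100 pt 0.5049 -0.1845 ang -14.45
left outer 100 pt 0.4996 -0.2008 ang -14.52
right inner 100 pt 0.5494 -0.045 ang -13.05
right outer 100 pt 0.5554 -0.0304 ang -14.42
tile left 100 pt 0.5035 -0.1728 ang -14.26
tile right 100 pt 0.5422 -0.0705 ang -14.25
jig ang -14.10867
LO -0.073
LI -0.0559
TL -0.0448
TR 0.0637
RI 0.0903
RO 0.1059
```

View pics/w5z.png

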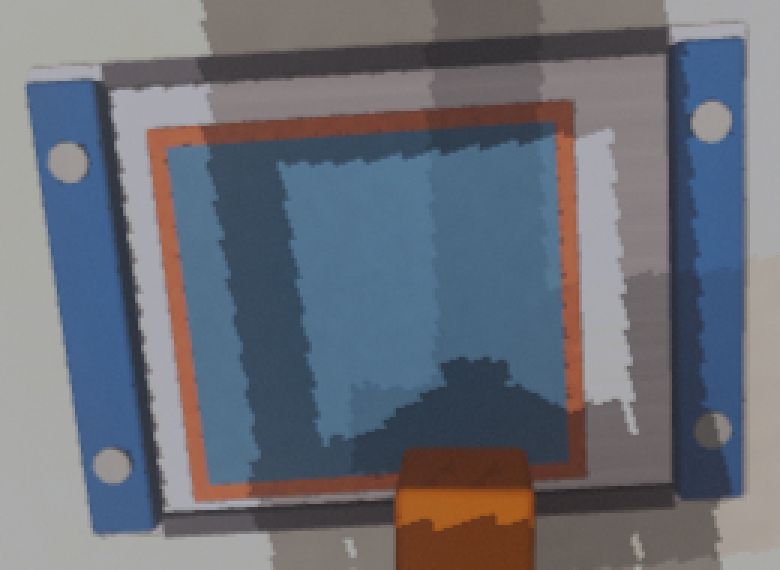

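```bash
python3 - <<'E'
from h import *
d=np.load("w5.npz");K,T=cam("wrist",{"tcp_rot":d["R"],"position":d["p"]})
a=np.radians(-14.45);e=np.array([np.cos(a),np.sin(a)]);n=np.array([-e[1],e[0]])
w=ray(K,T,[[169.3,102.3],[192.3,101.7],[386.7,88.3],[408.3,87.7],[191,252.7],[212.7,251],[387.7,240.7],[408.3,240]],.024)
print(np.c_[w,w@e,w@n].round(4)); c=w.mean(0);print("ctr",c,c@e,c@n)
g=e*(c@e)+n*.0802;print("gap",g);cur=get_obs()["position"];print(cur)
E
python3 go.py 0.5 0 0.2
```

```text
[[ 0.4471 -0.1865  0.4795 -0.069 ]
 [ 0.4521 -0.1699  0.4802 -0.0517]
 [ 0.4882 -0.0283  0.4798  0.0944]
 [ 0.4927 -0.0129  0.4804  0.1105]
 [ 0.5618 -0.217   0.5981 -0.07  ]
 [ 0.566  -0.1993  0.5978 -0.0517]
 [ 0.6024 -0.0585  0.5979  0.0937]
 [ 0.6071 -0.0421  0.5984  0.1107]]
ctr [ 0.52715755 -0.11430777] 0.5390051206912638 0.020852550537880744
gap [ 0.54196682 -0.05683773]
[ 0.56630946 -0.10958533  0.27821377]
rows xyz [1.932 1.678 1.569] yaw of tool y 72.11 clk 5.9
```

```bash
python3 go.py .5421 -.0563 .17
```

```text
rows xyz [0.783 0.865 2.166] yaw of tool y 72.11 clk 5.9
```

```bash
python3 -m crank '[{"x":0.3,"y":0.35,"z":0.1,"wx":0,"wy":0,"wz":-0.03},{"x":0.6,"y":0.7,"z":0.6,"wx":0,"wy":0,"wz":-0.06},{"x":0.77,"y":0.85,"z":1.2,"wx":0,"wy":0,"wz":-0.06},{"x":0.77,"y":0.85,"z":1.8,"wx":0,"wy":0,"wz":-0.06},{"x":0.77,"y":0.85,"z":2.1,"wx":0,"wy":0,"wz":-0.06}]'; python3 -m crank '[{"x":0,"y":0,"z":0,"wx":0,"wy":0,"wz":0},{"x":0,"y":0,"z":0,"wx":0,"wy":0,"wz":0}]'; python3 - <<'E'
from h import *
o,im=snap("wrist","w6.png");np.savez("w6",p=o["position"],R=o["tcp_rot"]);print(o["position"],o["clock"],o["qvel"].round(2))
o,im=snap("scene","s6.png");cv2.imwrite("pics/s6.png",cv2.resize(im[190:290,250:390,::-1],None,fx=5,fy=5,interpolation=2))
E
python3 go.py .5421 -.0563 .17
```

```text
clock: 6.4
position: [0.5416, -0.0558, 0.1718]
tcp_rot: [[-0.969, 0.247, -0.004], [0.247, 0.969, 0.001], [0.004, -0.0, -1.0]]
ft_force: [-0.5, 0.1, -1.2]
finger_gap: 0.13
clock: 6.6
position: [0.5433, -0.057, 0.1744]
tcp_rot: [[-0.969, 0.248, -0.001], [0.248, 0.969, 0.0], [0.001, -0.0, -1.0]]
ft_force: [0.1, -0.1, 0.7]
finger_gap: 0.128
[ 0.54326316 -0.05697259  0.17441171] 6.6 [-0.45 -1.19 -0.99 -0.07  0.03 -0.06]
rows xyz [0.041 0.013 0.107] yaw of tool y 75.6 clk 6.7
```

View pics/w6.png

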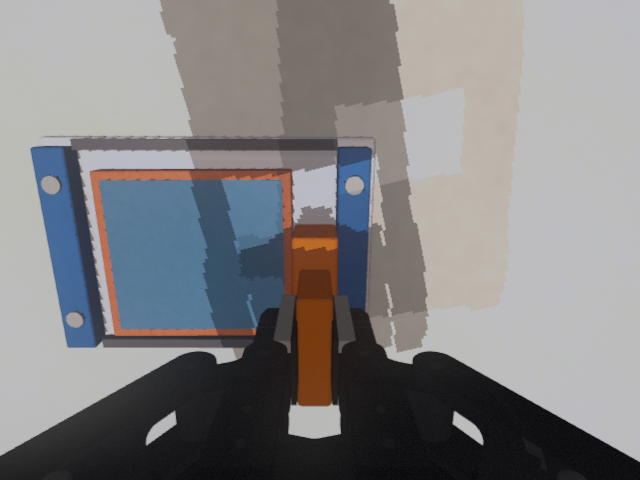

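View pics/s6.png

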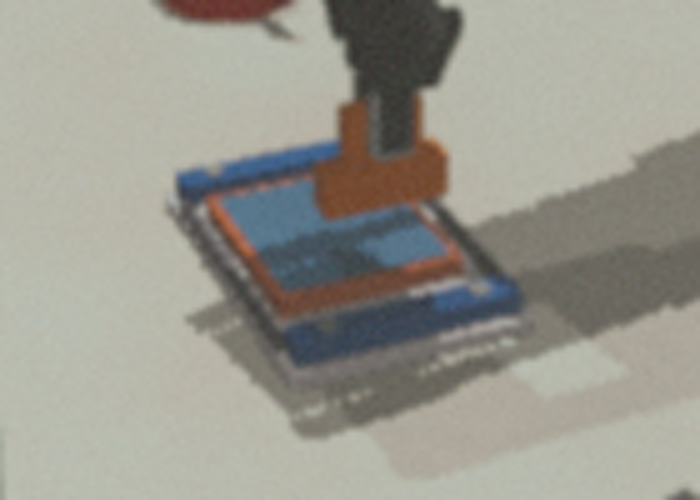

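The spacer (columns 292–338) hangs between the tile's right edge (about 292) and the right rail's inner edge (about 337). I'll refine the gap from this closer view.

```bash
cat > m6.py <<'E'
from jig import *
RI=edge(rail,(325,380),"L",.024,"right inner");RO=edge(rail,(325,380),"R",.024,"right outer")
TL=edge(terr,(85,150),"L",.022,"tile left"); TR=edge(terr,(270,310),"R",.022,"tile right")
LI=edge(rail,(30,90),"R",.024,"left inner"); LO=edge(rail,(30,100),"L",.024,"left outer")
a=np.radians(-14.45);e=np.array([np.cos(a),np.sin(a)]);n=np.array([-e[1],e[0]])
for k,v in dict(LO=LO,LI=LI,TL=TL,TR=TR,RI=RI,RO=RO).items(): print(k,(v[0]@n).round(4))
p=d["p"][:2];print("tcp e,n",p@e,p@n)
# spacer foot front-lower edge corners at foot underside/top
for z in (d["p"][2]-.1015,d["p"][2]-.0775): 
  w=ray(K,T,[[291.5,238],[338.5,238]],z);print("foot",z,w@e,w@n)
E
python3 m6.py w6 "[]" "(175,222)"; python3 - <<'E'
import cv2
im=cv2.imread("pics/w6.png");cv2.imwrite("pics/w6z.png",cv2.resize(im[130:260,260:390],None,fx=4.5,fy=4.5,interpolation=0))
E
```

```text
right inner 47 pt 0.5177 -0.0381 ang -13.54
right outer 47 pt 0.5177 -0.02 ang -14.69
tile left 47 pt 0.4804 -0.1664 ang -14.42
tile right 47 pt 0.5111 -0.0619 ang -15.31
left inner 47 pt 0.4781 -0.1769 ang -13.93
left outer 47 pt 0.4718 -0.1932 ang -14.61
LO -0.0694
LI -0.052
TL -0.0413
TR 0.0676
RI 0.0923
RO 0.1098
tcp e,n 0.5402941041309404 0.08039289220873783
foot 0.07291170727419385 [0.51556184 0.51555026] [0.07025133 0.0906892 ]
foot 0.09691170727419386 [0.50904419 0.50903424] [0.07163882 0.08919371]
```

View pics/w6z.png

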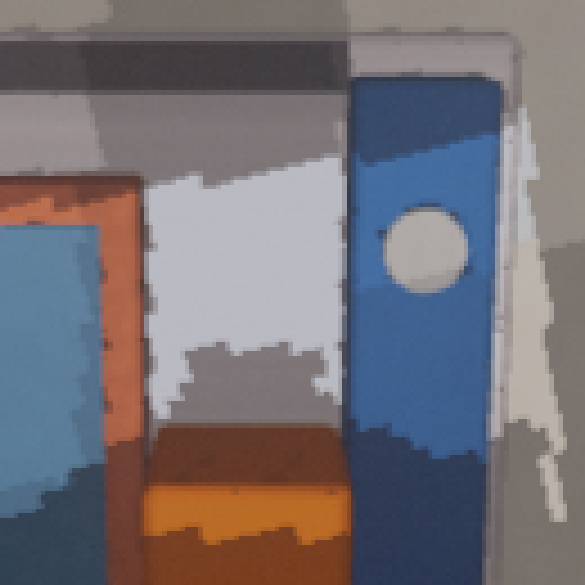

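The foot is centred at n = 0.0804, and the gap's middle is at about 0.080. The margins are about 4 mm on each side, so I can lower it straight down.

```bash
python3 -m crank '[{"x":0.02,"y":0,"z":0.3,"wx":0,"wy":0,"wz":0},{"x":0.02,"y":0,"z":0.55,"wx":0,"wy":0,"wz":0},{"x":0.02,"y":0,"z":0.8,"wx":0,"wy":0,"wz":0},{"x":0.02,"y":0,"z":1.0,"wx":0,"wy":0,"wz":0},{"x":0.02,"y":0,"z":1.0,"wx":0,"wy":0,"wz":0}]'; python3 go.py .5423 -.057 .113
```

```text
clock: 7.2
position: [0.5415, -0.0575, 0.1229]
tcp_rot: [[-0.968, 0.249, -0.002], [0.249, 0.968, 0.0], [0.002, -0.0, -1.0]]
ft_force: [0.2, -0.0, -0.1]
finger_gap: 0.128
rows xyz [-0.014  0.013  0.199] yaw of tool y 75.57 clk 7.2
```

```bash
python3 -m crank '[{"x":0,"y":0.01,"z":0.1,"wx":0,"wy":0,"wz":0},{"x":0,"y":0.01,"z":0.2,"wx":0,"wy":0,"wz":0},{"x":0,"y":0.01,"z":0.2,"wx":0,"wy":0,"wz":0},{"x":0,"y":0.01,"z":0.2,"wx":0,"wy":0,"wz":0},{"x":0,"y":0.01,"z":0.2,"wx":0,"wy":0,"wz":0}]'; python3 - <<'E'
from h import *
o,im=snap("wrist","w7.png");np.savez("w7",p=o["position"],R=o["tcp_rot"]);print(o["position"],o["clock"],o["ft_force"].round(2))
o,im=snap("scene","s7.png");cv2.imwrite("pics/s7.png",cv2.resize(im[190:290,250:390,::-1],None,fx=5,fy=5,interpolation=2))
E
```

```text
clock: 7.7
position: [0.5426, -0.0571, 0.1146]
tcp_rot: [[-0.968, 0.249, 0.0], [0.249, 0.968, -0.0], [-0.0, 0.0, -1.0]]
ft_force: [0.1, -0.1, -1.2]
finger_gap: 0.13
[ 0.54255244 -0.05709029  0.11461779] 7.7 [ 0.12 -0.09 -1.17]
```

View pics/w7.png

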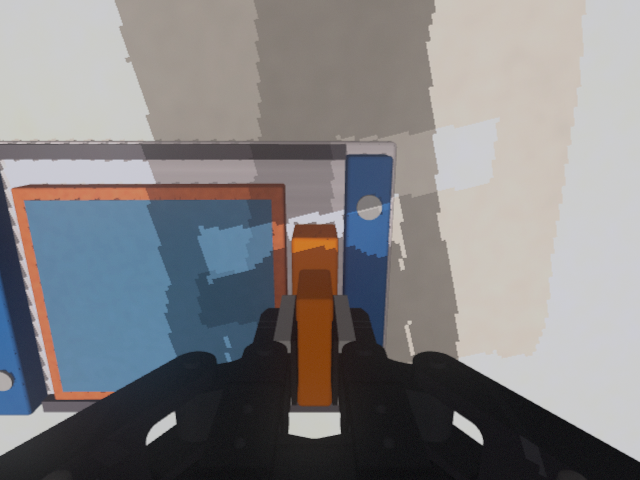

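View pics/s7.png

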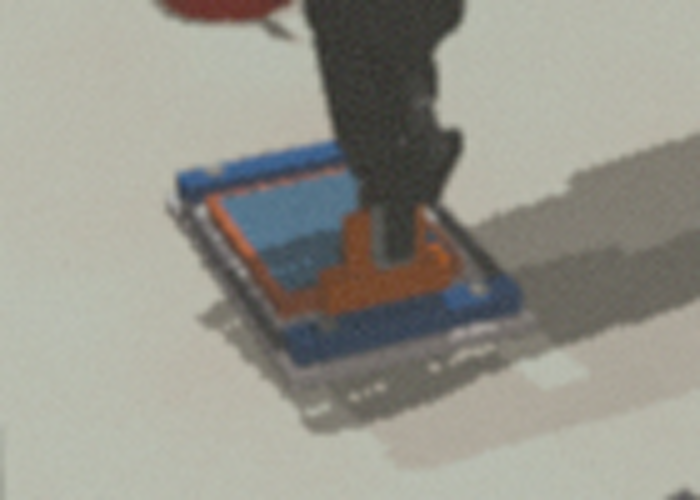

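The spacer stands in the gap, clear of the tile (285 vs 291) and of the rail. I'll settle about 1 mm lower and then push in tool -y in small steps, watching the force.

```bash
python3 -m crank '[{"x":0,"y":0,"z":0.03,"wx":0,"wy":0,"wz":0},{"x":0,"y":0,"z":0.03,"wx":0,"wy":0,"wz":0}]'; python3 -m crank '[{"x":0,"y":-0.02,"z":0,"wx":0,"wy":0,"wz":0},{"x":0,"y":-0.04,"z":0,"wx":0,"wy":0,"wz":0},{"x":0,"y":-0.06,"z":0,"wx":0,"wy":0,"wz":0},{"x":0,"y":-0.08,"z":0,"wx":0,"wy":0,"wz":0},{"x":0,"y":-0.1,"z":0,"wx":0,"wy":0,"wz":0}]';python3 -m crank '[{"x":0,"y":-0.02,"z":0,"wx":0,"wy":0,"wz":0},{"x":0,"y":-0.04,"z":0,"wx":0,"wy":0,"wz":0},{"x":0,"y":-0.06,"z":0,"wx":0,"wy":0,"wz":0},{"x":0,"y":-0.08,"z":0,"wx":0,"wy":0,"wz":0}]'
```

```text
clock: 8.0
position: [0.5424, -0.057, 0.1128]
tcp_rot: [[-0.968, 0.249, -0.0], [0.249, 0.968, -0.0], [0.0, -0.0, -1.0]]
ft_force: [-0.0, 0.4, -0.5]
finger_gap: 0.127
clock: 8.5
position: [0.5412, -0.0619, 0.1129]
tcp_rot: [[-0.968, 0.249, 0.0], [0.249, 0.968, 0.0], [-0.0, 0.0, -1.0]]
ft_force: [-0.3, 0.9, -0.3]
finger_gap: 0.127
clock: 8.9
position: [0.5402, -0.0658, 0.1129]
tcp_rot: [[-0.968, 0.249, 0.0], [0.249, 0.968, 0.0], [-0.0, 0.0, -1.0]]
ft_force: [-0.1, 2.4, -0.3]
finger_gap: 0.125
```

```bash
python3 -m crank '[{"x":0,"y":-0.015,"z":0,"wx":0,"wy":0,"wz":0},{"x":0,"y":-0.03,"z":0,"wx":0,"wy":0,"wz":0},{"x":0,"y":-0.045,"z":0,"wx":0,"wy":0,"wz":0},{"x":0,"y":-0.06,"z":0,"wx":0,"wy":0,"wz":0}]';python3 -m crank '[{"x":0,"y":-0.01,"z":0,"wx":0,"wy":0,"wz":0},{"x":0,"y":-0.02,"z":0,"wx":0,"wy":0,"wz":0}]';python3 go.py .5423 -.057 .113
```

```text
clock: 9.3
position: [0.5394, -0.0687, 0.1129]
tcp_rot: [[-0.968, 0.249, 0.0], [0.249, 0.968, 0.0], [0.0, 0.0, -1.0]]
ft_force: [0.6, 1.0, -1.1]
finger_gap: 0.125
clock: 9.5
position: [0.5391, -0.0697, 0.1129]
tcp_rot: [[-0.968, 0.249, -0.0], [0.249, 0.968, -0.0], [0.0, -0.0, -1.0]]
ft_force: [1.0, 0.9, -0.3]
finger_gap: 0.129
rows xyz [ 0.002  0.262 -0.002] yaw of tool y 75.57 clk 9.5
```

```bash
for i in 1 ; do python3 -m crank '[{"x":0,"y":-0.01,"z":0,"wx":0,"wy":0,"wz":0},{"x":0,"y":-0.02,"z":0,"wx":0,"wy":0,"wz":0}]'|grep -E "pos|force"; done; python3 -m crank '[{"x":0,"y":-0.01,"z":0,"wx":0,"wy":0,"wz":0},{"x":0,"y":-0.02,"z":0,"wx":0,"wy":0,"wz":0}]'|grep -E "pos|force"
```

```text
position: [0.5389, -0.0706, 0.1129]
ft_force: [0.7, 2.7, -0.1]
position: [0.5389, -0.0713, 0.1129]
ft_force: [2.5, 8.2, -0.4]
```

The force is rising, so the tile has probably met the far rail. I'll press on gently.

```bash
python3 -m crank '[{"x":0,"y":-0.01,"z":0,"wx":0,"wy":0,"wz":0},{"x":0,"y":-0.01,"z":0,"wx":0,"wy":0,"wz":0},{"x":0,"y":-0.01,"z":0,"wx":0,"wy":0,"wz":0}]'|grep -E "pos|force"; python3 -m crank '[{"x":0,"y":-0.01,"z":0,"wx":0,"wy":0,"wz":0},{"x":0,"y":-0.01,"z":0,"wx":0,"wy":0,"wz":0}]'|grep -E "pos|force"
```

```text
position: [0.5389, -0.0714, 0.1129]
ft_force: [2.1, 7.8, -0.5]
position: [0.5388, -0.0715, 0.113]
ft_force: [2.4, 10.2, -0.9]
```

```bash
python3 -m crank '[{"x":0,"y":-0.01,"z":0,"wx":0,"wy":0,"wz":0},{"x":0,"y":-0.02,"z":0,"wx":0,"wy":0,"wz":0},{"x":0,"y":-0.03,"z":0,"wx":0,"wy":0,"wz":0},{"x":0,"y":-0.03,"z":0,"wx":0,"wy":0,"wz":0},{"x":0,"y":-0.03,"z":0,"wx":0,"wy":0,"wz":0}]'
python3 - <<'E'
from h import *
o,im=snap("wrist","w8.png");np.savez("w8",p=o["position"],R=o["tcp_rot"]);print(o["position"],o["clock"],o["ft_force"].round(2))
o,im=snap("scene","s8.png");cv2.imwrite("pics/s8.png",cv2.resize(im[190:290,250:390,::-1],None,fx=5,fy=5,interpolation=2))
E
```

```text
clock: 10.9
position: [0.5388, -0.0719, 0.113]
tcp_rot: [[-0.968, 0.251, 0.001], [0.251, 0.968, 0.003], [-0.001, 0.003, -1.0]]
ft_force: [3.7, 18.6, -1.0]
finger_gap: 0.13
[ 0.53875541 -0.07188717  0.11304361] 10.9 [ 3.7  18.61 -0.97]
```

View pics/w8.png

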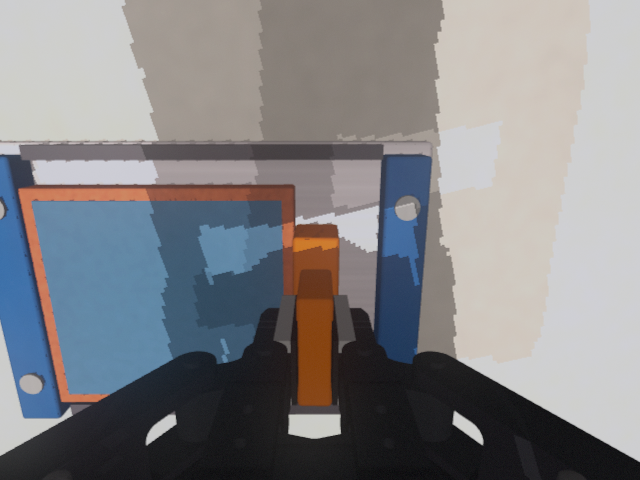

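View pics/s8.png

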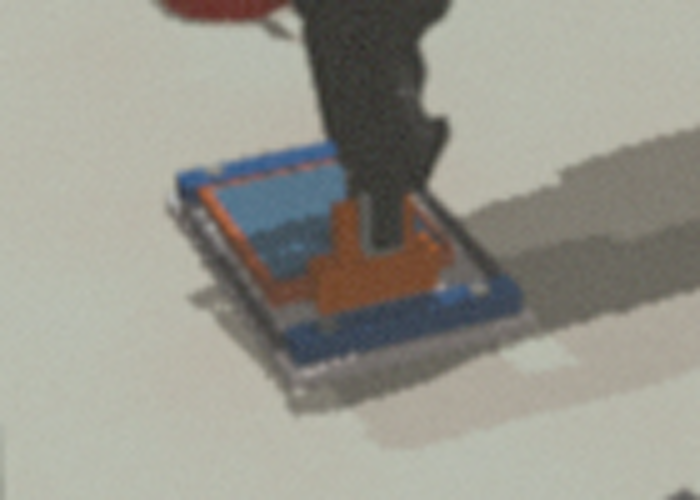

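The tile's left edge, from (21,187) to (60,402), lies along the left rail with no visible gap. The spacer presses it at about 19 N. Next is a numeric check of flushness and square.

```bash
cat > m8.py <<'E'
from jig import *
RO=edge(rail,(395,432),"R",.024,"right outer")
LI=edge(rail,(0,int(62)),"L",.024,"left outer")
TL=edge(terr,(15,75),"L",.022,"tile left")
TR=edge(terr,(270,296),"R",.022,"tile right")
a=RO[1];n=np.array([-np.sin(a),np.cos(a)])
print("tile right to right outer",(RO[0]-TR[0])@n,"left",(RO[0]-TL[0])@n, "expected .128/.018+... flush: 0.054 and 0.164")
E
python3 m8.py w8 "[]" "(195,225)"; python3 - <<'E'
from jig import *
E
sed 's/^RO.*$/RO=edge(rail,(395,432),"R",.024,"right outer")/' m8.py >/dev/null; python3 m8.py w8 "[]" "(195,340)"; python3 -c "
from station import *;o=get_obs();print(o['clock'],o['ft_force'],o['qvel'])"
```

```text
right outer 30 pt 0.5104 -0.0186 ang -15.21
left outer 30 pt 0.4704 -0.1811 ang -34.92
tile left 30 pt 0.4703 -0.1748 ang -14.78
tile right 30 pt 0.499 -0.0696 ang -15.34
tile right to right outer 0.05223096 left 0.16124232 expected .128/.018+... flush: 0.054 and 0.164
right outer 145 pt 0.5377 -0.0256 ang -14.37
left outer 145 pt 0.4937 -0.1942 ang -26.72
tile left 145 pt 0.4953 -0.1813 ang -14.49
tile right 100 pt 0.5081 -0.072 ang -14.53
tile right to right outer 0.052308984 left 0.16138464 expected .128/.018+... flush: 0.054 and 0.164
11.0 [ 3.81933314 18.73863236 -0.16967394] [ 0.01014499 -0.01785725  0.04443351 -0.05087501  0.05031243 -0.0692954 ]Traceback (most recent call last):
  File "<stdin>", line 1, in <module>
  File "jig.py", line 3, in <module>
    n=sys.argv[1]
      ~~~~~~~~^^^
IndexError: list index out of range
```

```bash
python3 - <<'E'
import cv2
im=cv2.imread("pics/w8.png");cv2.imwrite("pics/w8z.png",cv2.resize(im[145:430,0:130],None,fx=2.1*1.3,fy=2.1,interpolation=0))
from h import *
d=np.load("w8.npz");K,T=cam("wrist",{"tcp_rot":d["R"],"position":d["p"]})
h=cv2.cvtColor(im[:,:,::-1].copy(),cv2.COLOR_RGB2HSV)
for r in (200,240,280,320,360,390): print(r,[tuple(int(v) for v in h[r,c]) for c in range(18+int((r-187)*.19)-7,18+int((r-187)*.19)+10)])
E
```

```text
200 [(107, 145, 151), (108, 145, 141), (108, 135, 128), (109, 124, 105), (111, 104, 83), (114, 82, 75), (155, 43, 77), (6, 126, 158), (9, 144, 203), (9, 143, 205), (9, 142, 205), (9, 143, 205), (9, 143, 205), (9, 144, 204), (9, 144, 203), (9, 143, 203), (9, 143, 203)]
240 [(107, 152, 154), (107, 150, 146), (107, 147, 135), (109, 139, 112), (111, 116, 92), (112, 105, 75), (136, 52, 74), (4, 121, 152), (8, 145, 199), (8, 141, 202), (8, 143, 200), (8, 145, 199), (8, 143, 202), (8, 141, 203), (8, 141, 204), (8, 141, 205), (9, 144, 204)]
280 [(106, 157, 167), (106, 155, 160), (107, 155, 151), (107, 149, 140), (108, 146, 122), (108, 138, 100), (110, 116, 81), (111, 113, 77), (177, 98, 117), (8, 139, 182), (8, 139, 204), (8, 139, 204), (8, 142, 203), (8, 141, 203), (8, 142, 203), (8, 142, 203), (8, 141, 203)]
320 [(107, 153, 167), (106, 150, 161), (107, 150, 153), (107, 148, 143), (108, 145, 128), (108, 129, 107), (110, 116, 88), (110, 105, 80), (179, 97, 129), (7, 136, 189), (9, 139, 204), (8, 139, 204), (8, 141, 203), (8, 138, 203), (8, 139, 203), (8, 138, 203), (8, 139, 204)]
360 [(106, 147, 166), (106, 150, 167), (106, 150, 162), (107, 147, 154), (108, 142, 147), (108, 140, 133), (108, 126, 113), (109, 112, 89), (111, 86, 77), (169, 66, 93), (7, 127, 168), (9, 136, 203), (9, 138, 204), (9, 138, 204), (9, 136, 204), (9, 136, 204), (9, 137, 203)]
390 [(106, 147, 166), (106, 148, 167), (107, 147, 166), (107, 145, 158), (108, 142, 149), (108, 141, 137), (109, 130, 116), (111, 111, 92), (113, 81, 76), (124, 48, 74), (5, 126, 156), (9, 141, 204), (9, 143, 204), (9, 142, 203), (9, 143, 204), (9, 141, 204), (8, 144, 204)]
```

View pics/w8z.png

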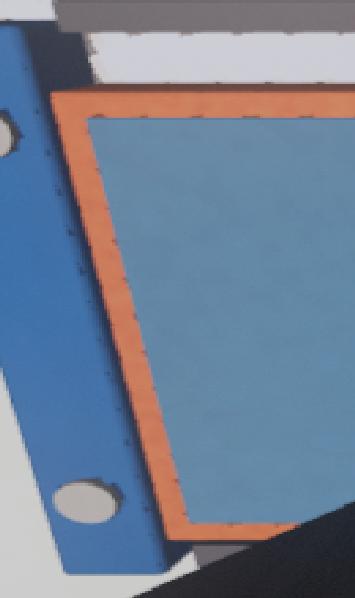

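The zoom shows only the rail's shaded inner face between the blue top and the tile, even along its whole length, with no plate showing. The tile is flush and square, so I'm handing in.

```bash
python3 -c "
from station import *
print(finish_job());o=get_obs();print(o['clock'],o['ft_force'],o['finger_gap'])"
```

```text
the job is handed in; nothing more can be done
None
the job is handed in; nothing more can be done
```

I lifted the spacer out of its mould and lowered it into the wide gap on the jig's world +y side, about 4 mm clear of the tile and of the rail. I then slid the tile against the opposite rail and handed the job in at about 11 s, still gripping and pressing. `finish_job` gave no verdict.

**Last checks before hand-in:**
- **Press:** the wrist read a steady 19 N sideways and the arm was at rest. The spacer's underside was about 1–2 mm above the plate, worked out from the tool height. The grip opening was unchanged at about 0.13.
- **Square:** the tile's edges measured -14.5° against the rail's -14.4° over the long fit, within the 0.02 rad limit. A short fit on 30 rows was noisier, from -14.8° to -15.3°.
- **Flush:** in the wrist picture no plate showed between the tile and the rail. The distances by ray casting did not quite agree: they came out 2–3 mm shorter than they should be for a flush tile (52.3 against 54 mm, 161.3 against 164 mm). Part of that matches the roughly 1% scale error I saw on the jig's known width. The rest is about 1 mm.

**Not checked or failed:**
- I did not measure the jug, beaker and jar again at the end. The arm's path stayed clear of them.
- My first move commands were refused because each row needs all six keys. Nothing moved.

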